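# Steer the laser spot into the ring with the two mirror screws

## Robot

A 6-joint arm with a two-finger parallel gripper is mounted at the origin on a cart in front of the work surface, level with it; the furniture and walls round the work are solid. World frame = base frame: x ahead of the robot, y to its left, z up, the work surface at z = 0. Lengths are in mm, angles in rad, forces in N, time in s.
With the tool pointing down it reaches from about 350 to 850 mm from the base axis. Payload 8.1 kg.
Tool frame: the origin (TCP) lies midway between the tips of the shut fingers; the grasp point (between the pads) lies 19 mm behind it; z points along the fingers, y is the direction in which the jaws open and shut (so a half turn about z gives the same grasp; the last joint's range is limited). The gripper opens to 93 mm and grips with 3 to 60 N. Pads are 15 mm wide; open, the fingers measure 128 mm over their backs; the gripper's body (75 mm by 188 mm) begins 65 mm behind the grasp point.
Start: joints at [-1.432, 0.13, 1.488, -0, 1.523, -0.085], TCP at [133.182, -585.036, 194.835] pointing down, gripper open.
Joint ranges: [-2.96, 2.96], [-0.89, 2.26], [0.02, 2.5], [-1.34, 4.48], [0, 2.73], [-2.66, 2.66]. Speed limits (rad/s): [2.39, 2.39, 2.79, 3.14, 3.14, 3.14].

## Interface

Orientations are given as a rotation vector (axis times angle).
In Python, from plant import sense, camera, get_calibration, job_done, find_in, outline_of gives the robot as it stands. The module is installed in compiled form; this text tells all that it offers.
- The arm moves only by the shell command python3 -m crank 'ROWS' [FORCE]. ROWS is JSON, a list of rows, each an object with "grip": the closure, from -1 (fully open) to 1 (shut); "travel": the shift along the tool's x, y, z as a fraction of full scale, a list of three; "spin": the turn about the tool's z as a fraction of full scale. In form: [{"grip": grip, "travel": [x, y, z], "spin": spin}, ...]. A call has 1 to 10 rows; each row shifts and turns the commanded pose from where the row before left it, along the tool's axes as they then stand; what a row does not reach is not made up. Full scale, the value 1, is 25 mm for a shift and 8 degrees for a turn. A row lasts 1/8 s, in which the tool goes at most 62.5 mm and 10.7 degrees, less where a joint would pass 70% of its speed; a pose out of reach is approached as far as the arm can. A call with a number of a shift or a turn outside -1 to 1 is refused whole. A call with a gripper value outside its range is refused whole. The fingers move at their own pace and stop on an object; FORCE is the grip in N (left out, the last holds). Time passes only in rows, so rows that do not move let the fingers close. It gives the time, the measured TCP pose, the force and the opening at its end, in the units of the state.
- sense(): the state, without advancing time (a new reading comes with each control period).
- camera(name): name is "side" or "top" or "wrist"; returns (picture, depth): 384x512x3 uint8, red, green, blue; 384x512 float32, mm along the optical axis (not along the pixel's ray), 0 where there is no reading.
- get_calibration(name): a dict with "fx", "fy", "cx", "cy" (pixels), "xyz" and "orientation" of the camera in the world. Camera axes: x right, y down, z forward; pixel columns grow to the right and rows downward; lengths in mm; the calibration is good to about 2 mm. The wrist camera is an equidistant fisheye: a pixel r from the principal point sees the ray r / f radians off the axis. A picture is of the moment at which its call begins: read the wrist's pose just before it. get_calibration takes no time and is no camera call; for the wrist camera it gives the pose at the moment of the call.
- job_done(): hands the job in, once; it reports no verdict.
Trained networks look in the newest picture that a camera, given by its name, has taken for a name from the list of things; names that differ only in an ending like _2 or _b are one class to them, and where a whole thing is asked for, a point or a joint stands for the part that bears it (a point fixed in the world has none). Each returns a list of dicts, best first, with "conf" (0 to 1); they miss things now and then, are a little off and sometimes report something else, mostly with a low value. They report only what shows in the picture. A call takes as long as a camera call.
- find_in(query, camera): "at" ([column, row] in pixels, amid what is visible of it).
- outline_of(query, camera): "mask" (384x512 bool, what is visible of it) and "at" ([column, row] in pixels, amid what is visible of it).
The state is a dict: "clock": time; "qpos": joint angles; "joint_velocities": joint speeds; "effort": joint torques, N m; "ee_pos": TCP position; "orientation": TCP orientation; "force": force on the tool from outside, world axes, zero at the start; "moment": the same for the moment, N m; "width": finger opening in mm.
Only numpy, scipy, OpenCV 4.12 (cv2) and the standard library are available. Lean on these libraries where they do the work, as an engineer would, in place of code of your own. Each camera call takes 0.05 s, during which the arm holds its last target. There are 200 camera calls.

## Task

Use the two brass screws of the mirror mount to steer the red laser spot on the upright screen until it lies wholly inside the ring on its paper card (not the square on the other card): the left screw moves the spot sideways, the right screw moves it up and down. Then let go of the screws and leave the spot there.

Things in the scene. Friction and masses are not known exactly. Their poses are not given: they have to be found in the camera images.
- left_screw (a point): The left (+y) one of two equal round knurled brass knobs, upright, 120 mm apart; it stands on a dark post. Knob 36 mm in diameter, cap 30 mm tall; the point is on its axis, 12 mm below the top, 26 mm above the post. Turns 1.4 rad either way of the middle, stays where left (friction 0.04 N m). Counter-clockwise from above moves the spot left (+y of the ring's axes), clockwise right: 50 mm per radian.
- right_screw (a point): The right (-y) brass knob, on top of the mirror head; same size, same point (26 mm above the head's cap), limits and friction. The head turns a little (under 0.25 rad) about this knob's own axis as the left screw is turned. Counter-clockwise seen from above moves the spot up, clockwise down: 50 mm per radian. Neither screw ever needs more than 1.3 rad from its start.
- spot (a point): Centre of the red laser spot, 16 mm in diameter, on the front face of the upright plywood screen (220 mm wide, 190 mm tall) at the far side of the aluminium breadboard, 325 mm beyond the line of the two screws. It is only light and cannot be touched. Its x and y axes swing with the beam: take directions from the ring.
- ring (a point): Centre of the black ring (45 mm inside, 51 mm outside diameter) on a white paper card 64 mm square fixed to the screen's front face; an equal card with a square outline is not the target. z axis up; y axis to the left along the screen, parallel to the line from right screw to left screw; x axis into the screen, away from the robot.

How it is judged (in metres and radians):
At the end, for the whole second after the job is handed in: The centre of the red spot lies within 14.5 mm of the centre of the ring (so the 16 mm spot is wholly inside the 45 mm ring), with the screws let go (distance between spot and ring below 0.0145 m); the robot touches nothing.
It also fails if it takes over 43 s, if anything falls off the work surface, if the arm or the gripper's body presses on something with over 40 N, if the wrist force passes 120 N, or if a joint passes its speed limit or range.

## Working session

There is one attempt and no reset: what is moved stays moved. The work goes in short steps, Python scripts to look and compute and a shell command to move; the robot and the scene stay as the last step left them, time stands still between calls to the robot, and variables do not carry over. Pictures are saved under pics/ and viewed, about 8 in all and at most 12, crops included, and the job is handed in when it is done.

```bash
mkdir -p pics; cat > h.py <<'E'
import numpy as np, cv2
from scipy.spatial.transform import Rotation as R
from plant import *
def ray(cal,u,v):
    return np.array([(u-cal['cx'])/cal['fx'],(v-cal['cy'])/cal['fy'],1.])
def world(name,u,v,depth,r=2):
    c=get_calibration(name); u0,v0=int(round(u)),int(round(v))
    p=depth[max(0,v0-r):v0+r+1,max(0,u0-r):u0+r+1]; d=np.median(p[p>0])
    return np.array(c['xyz'])+R.from_rotvec(c['orientation']).apply(ray(c,u,v)*d)
E
python3 - <<'E'
from h import *
print(sense()); ims=[]
for n in('side','top'):
    im,d=camera(n); ims.append(im); print(n,get_calibration(n))
    np.save(f'{n}_d.npy',d)
    for q in('left_screw','right_screw','spot','ring'):
        for f in find_in(q,n)[:3]:
            print(n,q,f['conf'],np.round(f['at']),np.round(world(n,*f['at'],d)))
    cv2.imwrite(f'pics/{n}0.png',im[:,:,::-1])
E
```

```text
{'clock': 0.0, 'qpos': array([-1.43238754e+00,  1.31177238e-01,  1.48928682e+00, -1.01752144e-05,
        1.52301675e+00, -8.54108804e-02]), 'joint_velocities': array([ 3.48630351e-05,  4.57684468e-04, -3.27388271e-05,  1.30730680e-03,
       -1.68746439e-03,  3.21328121e-03]), 'effort': array([ 1.89727849e-03, -5.59833527e+01, -4.91766572e+01,  7.70763285e-02,
        3.54606751e-02, -1.93352457e-04]), 'ee_pos': array([ 133.09769195, -584.40609769,  193.77377157]), 'orientation': array([-3.12006531e+00, -3.50631743e-01,  9.44861086e-05]), 'force': array([0.40428884, 0.31218803, 0.98019498]), 'moment': array([ 0.01068761,  0.01102577, -0.04625753]), 'width': 92.91223508106522}
side {'fx': 413.5330873837979, 'fy': 413.5330873837979, 'cx': 258.3989897015418, 'cy': 189.65175826318986, 'xyz': array([ 558.59595735, -750.68005172,  576.78684242]), 'orientation': array([-2.06785686,  0.11165973, -0.06890692])}
side left_screw 0.79 [164. 196.] [450. -13. 167.]
side right_screw 0.62 [171. 226.] [ 473. -128.  170.]
side ring 0.94 [344. 234.] [ 801. -102.  111.]
top {'fx': 387.3676482425967, 'fy': 387.3676482425967, 'cx': 261.3487502347434, 'cy': 194.0201681274273, 'xyz': array([ 455.75214254,   14.5707788 , 1012.21655201]), 'orientation': array([-2.10594179,  2.11270358, -0.21777577])}
top left_screw 0.73 [266. 278.] [452.   8. 172.]
top right_screw 0.83 [323. 270.] [ 469. -113.  172.]
top ring 0.62 [308. 137.] [797. -99.  90.]
```

View pics/side0.png

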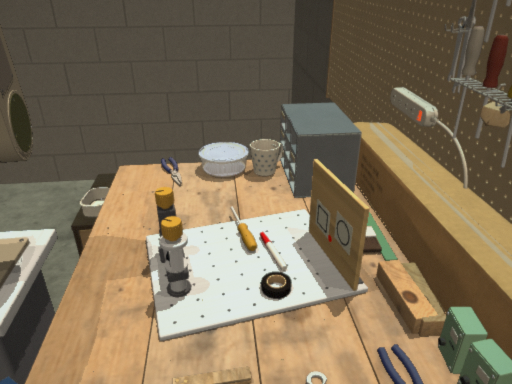

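View pics/top0.png

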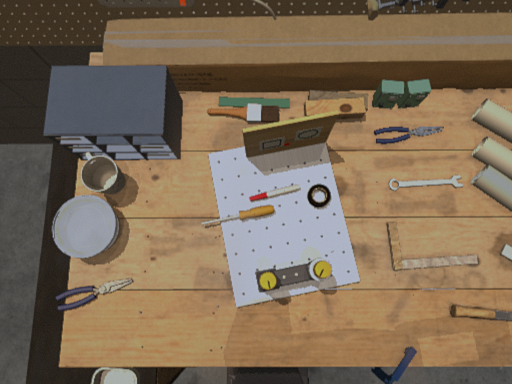

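```bash
python3 - <<'E'
from h import *
c=get_calibration('side'); d=np.load('side_d.npy'); im=cv2.imread('pics/side0.png')[:,:,::-1].astype(int)
roi=np.zeros(d.shape,bool); roi[160:285,312:368]=1
red=roi&(im[:,:,0]>130)&(im[:,:,1]<90)&(im[:,:,2]<90)
v,u=np.nonzero(red); print(len(u),u.min(),u.max(),v.min(),v.max())
print('spot',u.mean(),v.mean(),world('side',u.mean(),v.mean(),d))
print('ring',world('side',344,234,d),'sq',world('side',322,219,d))
print('screenpts',world('side',318,180,d),world('side',355,250,d),world('side',355,215,d))
cv2.imwrite('pics/side_crop.png',cv2.resize(im[180:290,280:390,::-1].astype(np.uint8),None,fx=4,fy=4,interpolation=2))
# knob tops from top cam
camera('top'); t,dt=camera('top')
for q in('left_screw','right_screw'):
    f=outline_of(q,'top')[0]; v,u=np.nonzero(f['mask']); dd=dt[v,u]
    ct=get_calibration('top')
    P=np.array(ct['xyz'])+R.from_rotvec(ct['orientation']).apply(np.c_[(u-ct['cx'])/ct['fx'],(v-ct['cy'])/ct['fy'],np.ones(len(u))]*dd[:,None])
    zt=np.percentile(P[:,2],95); m=P[:,2]>zt-6
    print(q,zt,P[m].mean(0),(P[m].min(0)+P[m].max(0))/2,np.ptp(P[m],axis=0),len(u))
E
```

```text
Traceback (most recent call last):
ValueError: zero-size array to reduction operation minimum which has no identity
```

```bash
cat >> h.py <<'E'
def redspot(im,d,box=(160,285,305,368)):
    a,b,e,f=box; i=im.astype(int); s=np.zeros(d.shape); s[a:b,e:f]=(i[:,:,0]-2.2*i[:,:,1])[a:b,e:f]
    m=(s>0.5*s.max()); n,l,st,ce=cv2.connectedComponentsWithStats(m.astype(np.uint8))
    k=1+np.argmax(st[1:,4]); print('red',s.max(),st[1:].tolist()); return ce[k]
E
python3 - <<'E'
from h import *
d=np.load('side_d.npy'); im=cv2.imread('pics/side0.png')[:,:,::-1]
cv2.imwrite('pics/side_crop.png',cv2.resize(im[180:290,280:390,::-1],None,fx=4,fy=4,interpolation=2))
s=redspot(im,d); print('spot',s,world('side',*s,d,1))
print('ring',world('side',344,234,d),'sq',world('side',322,219,d))
print('screenpts',world('side',318,180,d),world('side',355,260,d),world('side',355,215,d))
t,dt=camera('top'); ct=get_calibration('top')
for q in('left_screw','right_screw'):
    f=outline_of(q,'top')[0]; v,u=np.nonzero(f['mask']); dd=dt[v,u]
    P=np.array(ct['xyz'])+R.from_rotvec(ct['orientation']).apply(np.c_[(u-ct['cx'])/ct['fx'],(v-ct['cy'])/ct['fy'],np.ones(len(u))]*dd[:,None])
    zt=np.percentile(P[:,2],90); m=abs(P[:,2]-zt)<6
    print(q,zt,P[m].mean(0),(P[m].min(0)+P[m].max(0))/2,np.ptp(P[m],axis=0),len(u))
E
```

```text
red 99.4 [[329, 236, 2, 6, 10]]
spot [329.5 238.5] [788.21850006 -49.88672356  65.23764266]
ring [ 799.71369643 -101.48697565  111.53000133] sq [780.38990649  -8.61467335  88.5447224 ]
screenpts [774.77812579  28.45031181 165.60027058] [ 809.99970711 -148.80351173   83.63432632] [ 805.84484312 -129.37557831  172.52635986]
left_screw 173.8148398219538 [446.71281014   4.74226206 171.98187738] [446.20648969   4.88324869 172.34398379] [33.08605851 31.9778687   8.7046275 ] 221
right_screw 173.51955694127665 [ 469.88585188 -112.58829022  171.79800534] [ 469.85285946 -112.67059208  172.09389865] [35.69906787 36.15301391  9.1174423 ] 285
```

View pics/side_crop.png

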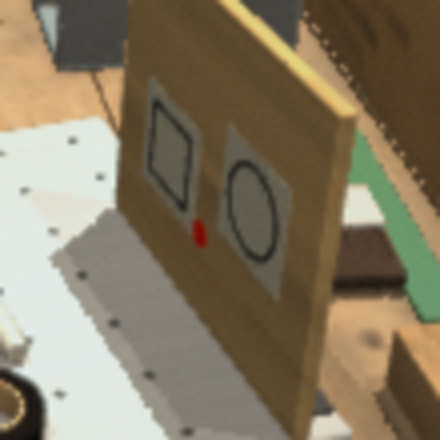

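The side crop shows the red spot at about (329, 238), just below and left of the ring centre at (343, 233). The square card is further left. The spot has to go about 50 mm right and 46 mm up, so the left screw needs about 1.0 rad clockwise and the right about 0.92 rad counter-clockwise. I'm starting the approach to the left knob.

```bash
python3 -m crank '[{"grip":-1,"travel":[0.87,-1,-0.4],"spin":0},{"grip":-1,"travel":[0.87,-1,-0.4],"spin":0},{"grip":-1,"travel":[0.87,-1,-0.4],"spin":0},{"grip":-1,"travel":[0.87,-1,-0.4],"spin":0},{"grip":-1,"travel":[0.87,-1,0],"spin":0},{"grip":-1,"travel":[0.87,-1,0],"spin":0},{"grip":-1,"travel":[0.87,-1,0],"spin":0},{"grip":-1,"travel":[0.87,-1,0],"spin":0},{"grip":-1,"travel":[0.87,-1,0],"spin":0},{"grip":-1,"travel":[0.87,-1,0],"spin":0}]' 25
python3 -m crank '[{"grip":-1,"travel":[0.87,-1,0],"spin":0},{"grip":-1,"travel":[0.87,-1,0],"spin":0},{"grip":-1,"travel":[0.87,-1,0],"spin":0},{"grip":-1,"travel":[0.87,-1,0],"spin":0},{"grip":-1,"travel":[0.87,-1,0],"spin":0},{"grip":-1,"travel":[0.87,-1,0],"spin":0},{"grip":-1,"travel":[0.87,-1,0],"spin":0},{"grip":-1,"travel":[0.87,-1,0],"spin":0},{"grip":-1,"travel":[0.87,-1,0],"spin":0},{"grip":-1,"travel":[0.87,-1,0],"spin":0}]'
cat >> h.py <<'E'
def delta(target):
    s=sense(); D=R.from_rotvec(s['orientation']).inv().apply(np.array(target)-s['ee_pos'])
    print('clock',s['clock'],'pos',s['ee_pos'].round(1),'q6',s['qpos'][5].round(3),'F',s['force'].round(1),'w',s['width'].round(1),'tool delta /25:',(D/25).round(3))
E
python3 - <<'E'
from h import *
w,dw=camera('wrist'); c=get_calibration('wrist'); Rc=R.from_rotvec(c['orientation']); print(c)
cv2.imwrite('pics/w1.png',w[:,:,::-1])
for q in('left_screw','right_screw'):
    for f in find_in(q,'wrist')[:2]:
        p=np.array(f['at'])-[c['cx'],c['cy']]; r=np.hypot(*p); th=r/c['fx']
        ry=Rc.apply(np.r_[np.sin(th)*p/r,np.cos(th)]); X=np.array(c['xyz'])+ry*(174-c['xyz'][2])/ry[2]
        print(q,f['conf'],f['at'],X.round(1))
delta([446.5,4.8,143])
E
```

```text
clock: 1.9
ee_pos: [290.2, -292.1, 235.0]
orientation: [3.121, 0.35, 0.001]
force: [-0.2, -0.1, -0.3]
width: 92.9
clock: 3.15
ee_pos: [446.9, 0.1, 235.1]
orientation: [3.122, 0.351, 0.001]
force: [-0.2, 0.6, 0.2]
width: 93.2
{'fx': 297.3186396354542, 'fy': 297.3186396354542, 'cx': 256.74998668347155, 'cy': 186.76950656872253, 'xyz': array([521.83906636,  20.37805592, 424.63219685]), 'orientation': array([ 2.28074209, -1.81567762, -0.25390363])}
left_screw 0.8 [250.5, 181.4] [456.   11.1 174. ]
right_screw 0.75 [371.7, 189.9] [473.4 -99.6 174. ]
right_screw 0.23 [250.4, 182.6] [454.9  11.  174. ]Traceback (most recent call last):
  File "<stdin>", line 9, in <module>
  File "h.py", line 16, in delta
    print('clock',s['clock'],'pos',s['ee_pos'].round(1),'q6',s['qpos'][5].round(3),'F',s['force'].round(1),'w',s['width'].round(1),'tool delta /25:',(D/25).round(3))
                                                                                                               ^^^^^^^^^^^^^^^^
AttributeError: 'float' object has no attribute 'round'
```

View pics/w1.png

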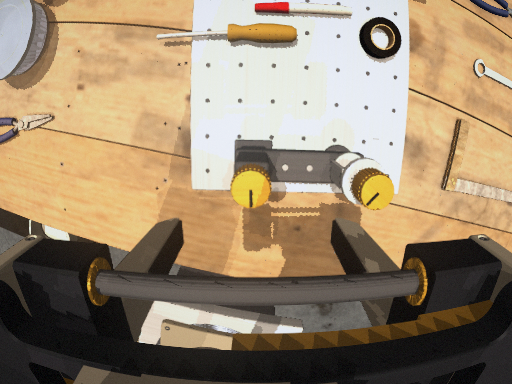

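The wrist view shows the left cap's top face at about (251, 189) and the right one at (374, 191), with their pointer lines visible.

```bash
sed -i "s/s\['width'\].round(1)/round(s['width'],1)/" h.py
python3 - <<'E'
from h import *
w,dw=camera('wrist'); c=get_calibration('wrist'); Rc=R.from_rotvec(c['orientation'])
v,u=np.mgrid[:384,:512]; p=np.stack([u-c['cx'],v-c['cy']],-1); r=np.hypot(p[...,0],p[...,1])+1e-9; th=r/c['fx']
ry=np.concatenate([np.sin(th)[...,None]*p/r[...,None],np.cos(th)[...,None]],-1)
P=np.array(c['xyz'])+Rc.apply((ry/ry[...,2:]*dw[...,None]).reshape(-1,3)).reshape(384,512,3)
for a,b in((251,189),(374,191)):
    m=(np.hypot(u-a,v-b)<28)&(w[...,0].astype(int)-w[...,2]>90)
    zt=np.percentile(P[m][:,2],70); m&=abs(P[...,2]-zt)<4
    print(m.sum(),zt,P[m].mean(0).round(1),((P[m].min(0)+P[m].max(0))/2).round(1),np.ptp(P[m],axis=0).round(1))
delta([446.5,4.8,143])
E
```

```text
1147 171.85393123315865 [447.7   6.3 171.6] [446.9   6.1 171. ] [35.1 35.6  5.4]
905 171.8892070219769 [ 470.9 -110.9  171.8] [ 470.5 -111.7  170.8] [34.8 34.8  5.7]
clock 3.35 pos [446.2  -0.8 234.8] q6 1.229 F [ 0.2 -0.5  0.4] w 92.9 tool delta /25: [ 0.062 -0.218  3.672]
```

```bash
python3 -m crank '[{"grip":-1,"travel":[0.08,-0.25,0.9],"spin":0},{"grip":-1,"travel":[0,0,0.9],"spin":0},{"grip":-1,"travel":[0,0,0.9],"spin":0},{"grip":-1,"travel":[0,0,0.9],"spin":0},{"grip":1,"travel":[0,0,0],"spin":0},{"grip":1,"travel":[0,0,0],"spin":0},{"grip":1,"travel":[0,0,0],"spin":0},{"grip":1,"travel":[0,0,0],"spin":0},{"grip":1,"travel":[0,0,0],"spin":0},{"grip":1,"travel":[0,0,0],"spin":0}]' 25; python3 -c "
from h import *
delta([447,5.8,143])"
```

```text
clock: 4.6
ee_pos: [447.0, 5.6, 145.0]
orientation: [3.122, 0.351, 0.0]
force: [-0.6, 0.0, -0.9]
width: 37.4
clock 4.6 pos [447.    5.6 145. ] q6 1.245 F [-0.6  0.  -0.9] w 37.4 tool delta /25: [ 0.002 -0.007  0.078]
```

Gripped with the opening at 37 mm and almost no side force. Next I turn it clockwise (positive spin) by about 57°.

```bash
python3 -m crank '[{"grip":1,"travel":[0,0,0],"spin":0.9},{"grip":1,"travel":[0,0,0],"spin":0.9},{"grip":1,"travel":[0,0,0],"spin":0.9},{"grip":1,"travel":[0,0,0],"spin":0.9},{"grip":1,"travel":[0,0,0],"spin":0.9},{"grip":1,"travel":[0,0,0],"spin":0.9},{"grip":1,"travel":[0,0,0],"spin":0.9},{"grip":1,"travel":[0,0,0],"spin":0.9},{"grip":1,"travel":[0,0,0],"spin":0}]'
cat >> h.py <<'E'
def look(name):
    im,d=camera('side'); cv2.imwrite(f'pics/{name}.png',cv2.resize(im[180:290,280:390,::-1],None,fx=4,fy=4,interpolation=2))
    s=redspot(im,d); S=world('side',*s,d,1); r=find_in('ring','side')[0]; Q=np.array([799.3,-99,111.])
    print('ring seen',r['conf'],r['at'],world('side',*r['at'],d,1).round(1))
    D=Q-S; y=D[:2]@[-.196,.981]; print('spot',s.round(1),S.round(1),'need left',y.round(1),'up',D[2].round(1),'left ccw deg',(y/50*57.3).round(1),'right ccw deg',(D[2]/50*57.3).round(1))
E
python3 -c "
from h import *
delta([447,5.8,143]); look('s1')"
```

```text
clock: 5.72
ee_pos: [446.9, 6.1, 144.9]
orientation: [-2.905, 1.195, 0.001]
force: [-1.2, 3.0, 2.4]
width: 34.6
clock 5.725 pos [446.9   6.1 144.9] q6 2.249 F [-1.2  3.   2.4] w 34.6 tool delta /25: [0.012 0.006 0.078]
red 182.0 [[339, 249, 3, 6, 17]]
ring seen 0.66 [343.3, 231.4] [799.7 -95.9 113.9]
spot [339.9 251.6] [ 796.1 -100.5   68. ] need left 0.8 up 43.0 left ccw deg 0.9 right ccw deg 49.2
```

The spot is now level with the ring sideways and 43 mm below it. I release, lift and move to the right knob.

```bash
python3 -m crank '[{"grip":-1,"travel":[0,0,0],"spin":0},{"grip":-1,"travel":[0,0,0],"spin":0},{"grip":-1,"travel":[0,0,0],"spin":0},{"grip":-1,"travel":[0,0,0],"spin":0},{"grip":-1,"travel":[0,0,-0.9],"spin":0},{"grip":-1,"travel":[0,0,-0.9],"spin":0},{"grip":-1,"travel":[0,0,-0.9],"spin":0},{"grip":-1,"travel":[0,0,0],"spin":0}]'; python3 -c "
from h import *
delta([470.6,-111.5,205])"
```

```text
clock: 6.82
ee_pos: [448.2, 5.4, 214.2]
orientation: [-2.904, 1.196, -0.006]
force: [-0.5, -0.0, -0.6]
width: 92.9
clock 6.825 pos [448.2   5.4 214.2] q6 2.25 F [-0.5 -0.  -0.6] w 92.9 tool delta /25: [3.927 2.689 0.372]
```

```bash
python3 -m crank '[{"grip":-1,"travel":[0.785,0.54,0],"spin":0},{"grip":-1,"travel":[0.785,0.54,0],"spin":0},{"grip":-1,"travel":[0.785,0.54,0],"spin":0},{"grip":-1,"travel":[0.785,0.54,0],"spin":0},{"grip":-1,"travel":[0.785,0.53,0],"spin":0},{"grip":-1,"travel":[0,0,0],"spin":0}]'; python3 -c "
from h import *
w,d=camera('wrist'); cv2.imwrite('pics/w2.png',w[:,:,::-1])
delta([470.6,-111.5,143]); look('s2')"
```

```text
clock: 7.58
ee_pos: [468.6, -112.2, 210.8]
orientation: [2.903, -1.199, -0.003]
force: [1.0, 1.2, 0.0]
width: 92.9
clock 7.625 pos [ 468.6 -111.4  211. ] q6 2.014 F [-0.5  0.   0.5] w 92.9 tool delta /25: [ 0.066 -0.054  2.72 ]
red 177.4 [[339, 249, 3, 6, 17]]
ring seen 0.74 [343.0, 231.7] [798.9 -96.7 113.8]
spot [339.9 251.6] [ 796.  -100.8   68.3] need left 1.1 up 42.7 left ccw deg 1.3 right ccw deg 48.9
```

View pics/w2.png

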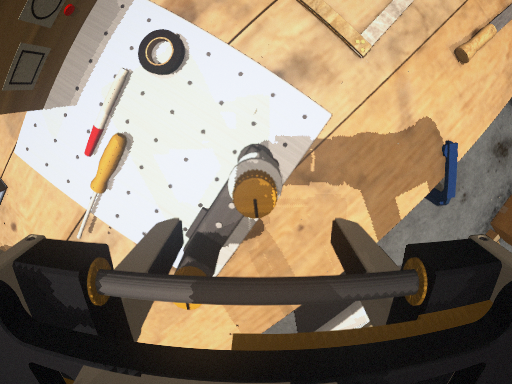

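The right cap sits at (256, 197), centred between the fingers. I descend and grip.

```bash
python3 -m crank '[{"grip":-1,"travel":[0.06,-0.05,0.88],"spin":0},{"grip":-1,"travel":[0,0,0.88],"spin":0},{"grip":-1,"travel":[0,0,0.9],"spin":0},{"grip":1,"travel":[0,0,0],"spin":0},{"grip":1,"travel":[0,0,0],"spin":0},{"grip":1,"travel":[0,0,0],"spin":0},{"grip":1,"travel":[0,0,0],"spin":0},{"grip":1,"travel":[0,0,0],"spin":0},{"grip":1,"travel":[0,0,0],"spin":0}]' 25; python3 -c "
from h import *
delta([470.6,-111.5,143])"
```

```text
clock: 8.85
ee_pos: [471.2, -111.5, 146.0]
orientation: [-2.905, 1.197, -0.0]
force: [0.2, 0.4, 0.9]
width: 37.6
clock 8.85 pos [ 471.2 -111.5  146. ] q6 2.014 F [0.2 0.4 0.9] w 37.6 tool delta /25: [-0.017  0.018  0.119]
```

```bash
python3 -m crank '[{"grip":1,"travel":[0,0,0],"spin":-0.9},{"grip":1,"travel":[0,0,0],"spin":-0.9},{"grip":1,"travel":[0,0,0],"spin":-0.9},{"grip":1,"travel":[0,0,0],"spin":-0.9},{"grip":1,"travel":[0,0,0],"spin":-0.9},{"grip":1,"travel":[0,0,0],"spin":-0.9},{"grip":1,"travel":[0,0,0],"spin":-0.9},{"grip":1,"travel":[0,0,0],"spin":0}]'; python3 -c "
from h import *
delta([470.6,-111.5,143]);look('s3')"
```

```text
clock: 9.85
ee_pos: [470.9, -111.6, 145.9]
orientation: [3.138, 0.153, -0.001]
force: [-3.0, -1.0, 1.0]
width: 34.3
clock 9.85 pos [ 470.9 -111.6  145.9] q6 1.135 F [-3. -1.  1.] w 34.3 tool delta /25: [-0.012 -0.006  0.118]
red 163.6 [[341, 231, 3, 7, 17]]
ring seen 0.92 [343.1, 232.2] [798.6 -98.3 113.7]
spot [341.9 233.9] [ 795.9 -100.1  111. ] need left 0.4 up 0.0 left ccw deg 0.4 right ccw deg 0.0
```

View pics/s3.png

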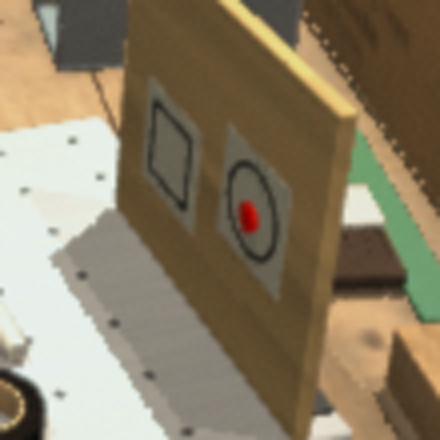

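The spot at crop pixel (249, 217) is well inside the ring, whose centre is at about (251, 212). I let go, lift clear and check again.

```bash
python3 -m crank '[{"grip":-1,"travel":[0,0,0],"spin":0},{"grip":-1,"travel":[0,0,0],"spin":0},{"grip":-1,"travel":[0,0,0],"spin":0},{"grip":-1,"travel":[0,0,0],"spin":0},{"grip":-1,"travel":[0,0,-0.9],"spin":0},{"grip":-1,"travel":[0,0,-0.9],"spin":0},{"grip":-1,"travel":[0,0,-0.9],"spin":0},{"grip":-1,"travel":[0,0,-0.9],"spin":0},{"grip":-1,"travel":[0,0,0],"spin":0},{"grip":-1,"travel":[0,0,0],"spin":0}]'; python3 -c "
from h import *
delta([470.6,-111.5,143]);look('s4')"
```

```text
clock: 11.2
ee_pos: [470.9, -111.3, 234.8]
orientation: [-3.137, -0.154, 0.001]
force: [-0.6, -0.3, 0.5]
width: 92.9
clock 11.2 pos [ 470.9 -111.3  234.8] q6 1.134 F [-0.6 -0.3  0.5] w 92.9 tool delta /25: [-0.008  0.007  3.673]
red 156.6 [[341, 231, 3, 7, 17]]
ring seen 0.77 [343.2, 232.0] [798.4 -99.2 114.8]
spot [341.9 233.9] [ 795.7 -100.8  111.5] need left 1.0 up -0.5 left ccw deg 1.2 right ccw deg -0.6
```

View pics/s4.png

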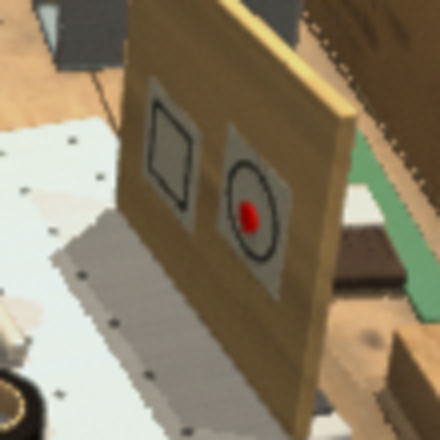

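The spot stayed inside the ring after release, and the gripper is open and clear of the knobs.

```bash
python3 -c "
from plant import job_done
print(job_done())"
```

```text
the job is handed in; nothing more can be done
None
```

The red spot was wholly inside the ring when I handed the job in at about 11 s, with both screws let go. I turned the left screw about 58° clockwise and the right screw about 50° counter-clockwise.

- **Spot position:** with the gripper off the screws, the side camera put the spot about 1 mm from my first estimate of the ring's centre. It was about 4.5 mm from the centre the network reported in the last picture. The two estimates disagree by 3–4 mm, mostly in height, but both are well under the 14.5 mm limit.
- **Robot clear:** the gripper was fully open, with its fingertips about 60 mm above the knob tops and a wrist force under 1 N.
- **Failed checks:** none of the last checks failed. Early on, the networks did not find the spot, so I located it by its red colour instead.

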